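# Preset the crank valve two turns open and hold it

## Robot

A 7-joint arm with a two-finger parallel gripper is mounted at the origin on a cart in front of the work surface, level with it; the furniture and walls round the work are solid. World frame = base frame: x ahead of the robot, y to its left, z up, the work surface at z = 0. Lengths are in mm, angles in rad, forces in N, time in s.
With the tool pointing down it reaches from about 400 to 900 mm from the base axis. Payload 5.6 kg.
Tool frame: the origin (TCP) lies midway between the tips of the shut fingers; the grasp point (between the pads) lies env.grip_depth behind it (env.grip_depth is the distance from the TCP to the grasp point, in mm); z points along the fingers, y is the line along which they close (so a half turn about z gives the same grasp; the last joint's range is limited). The gripper opens to 92 mm and grips with 3 to 60 N. Pads are 20 mm wide; open, the fingers measure 128 mm over their backs; the gripper's body (75 mm by 189 mm) begins 69 mm behind the grasp point.
Start: joints at [-1.325, 0.468, -0.012, 1.603, 0.006, 1.071, -0.056], TCP at [185.163, 623.076, 214.592] pointing down, gripper open.
Joint ranges: [-2.53, 2.53], [-0.31, 2.02], [-1.57, 1.55], [0.28, 2.44], [-1.29, 4.43], [0.15, 1.84], [-2.92, 2.92]. Speed limits (rad/s): [2.57, 2.57, 3.14, 3.14, 3.14, 3.14, 3.14].

## Interface

Orientations are given as a unit quaternion [x, y, z, w].
In Python, from bench import env gives the robot as it stands.
- The arm moves only by the shell command python3 -m pendant 'ROWS' [OPENING] [FORCE]. ROWS is JSON, a list of rows, each an object with "translation": the shift along the tool's x, y, z in units of 40 mm (1.0 is 40 mm), a list of three; "angular": the turn, a rotation vector about the tool's x, y, z in units of 6 degrees (1.0 is 6 degrees), a list of three. A call has exactly 10 rows; each row shifts and turns the commanded pose from where the row before left it, along the tool's axes as they then stand; what a row does not reach is not made up. A row lasts 1/12 s, in which the tool goes at most 41.7 mm and 7.16 degrees, less where a joint would pass 70% of its speed; a pose out of reach is approached as far as the arm can. A call is refused whole if a number of a shift passes 1 or a number of a turn 1, either way. A call with a gripper value outside its range is refused whole. OPENING is the closure in counts, from 0 (fully open) to 255 (shut), set as the call begins (- or left out, the last holds). The fingers move at their own pace and stop on an object; FORCE is the grip in N (left out, the last holds). Time passes only in rows, so rows that do not move let the fingers close, or fill a call up. It gives the time, the measured TCP pose, the force, the opening and the grip force at its end, in the units of the state.
- env.observe(): the state, without advancing time (a new reading comes with each control period).
- env.capture(name): name is "scene" or "side" or "wrist"; returns the picture (384x512x3 uint8, red, green, blue); there is no depth.
- env.camera_params(name): a dict with "K" (3x3 intrinsics, pixels), "dist_coeffs" ([k1, k2, p1, p2, k3] as OpenCV has them; the pictures are not rectified), "R" (3x3) and "t" (3): a world point X has camera coordinates R X + t. Camera axes: x right, y down, z forward; pixel columns grow to the right and rows downward; lengths in mm; the calibration is good to about 2 mm. A picture is of the moment at which its call begins: read the wrist's pose just before it. camera_params takes no time and is no camera call; for the wrist camera it gives the pose at the moment of the call.
- env.job_done(): hands the job in; it is judged then, once.
Trained networks look in the newest picture that a camera, given by its name, has taken for a name from the list of things; names that differ only in an ending like _2 or _b are one class to them, and where a whole thing is asked for, a point or a joint stands for the part that bears it (a point fixed in the world has none). Each returns a list of dicts, best first, with "confidence" (0 to 1); they miss things now and then, are a little off and sometimes report something else, mostly with a low value. They report only what shows in the picture. A call takes as long as a camera call.
- env.trace(thing, camera): "mask" (384x512 bool, what is visible of it) and "at" ([row, column] in pixels, amid what is visible of it).
- env.spot_point(thing, camera): "at" ([row, column] in pixels: a listed point, or the origin of a listed thing).
The state is a dict: "clock": time; "joint_pos": joint angles; "qd": joint speeds; "effort": joint torques, N m; "ee_pos": TCP position; "orientation": TCP orientation; "force": force on the tool from outside, world axes, zero at the start; "torque": the same for the moment, N m; "gripper_width": opening from 0.0 (shut) to 1.0 (fully open); "grasp_force": force on a finger pad.
Only numpy, scipy, OpenCV 4.12 (cv2) and the standard library are available. Lean on these libraries where they do the work, as an engineer would, in place of code of your own. Each camera call takes 0.05 s, during which the arm holds its last target. There are 200 camera calls.

## Task

Two valves stand on the bed to be preset before they are fitted; set the one whose handwheel carries an upright crank handle. Turn it clockwise until it is fully closed against its stop, then back it off (counter-clockwise) exactly two full turns, and finish still gripping the crank handle with the wheel at rest, so that the setting can be locked. Leave the other valve's plain wheel and the tools, blocks and mug around it alone.

Things in the scene. Friction and masses are not known exactly. Their poses are not given: they have to be found in the camera images.
- crank_wheel (a joint): angle of the handwheel of the crank valve, rad: 0 = fully closed, against a hard stop; grows as the wheel opens, counter-clockwise seen from above, over several turns (6.283 = one turn, free up to 20). It starts between 0.3 and 1.2 turns open. The spindle is upright and the wheel neither rises nor sinks. Packing friction holds it wherever it is left: about 3.5 N sideways at the crank handle turns it.
- crank_axis (a point): the point on the crank valve's upright turning axis that is level with the middle of its crank handle (158 mm above the bed). The valve is bolted down: a grey cast body with two flanged pipe stubs on a 110x110 mm foot plate, 152 mm over the flanges, under a dark steel four-spoked handwheel 132 mm over the rim, whose hub nut (top 128 mm above the bed) is the highest thing inside the rim.
- crank_handle: the black upright round crank handle on that handwheel's rim, 20 mm in diameter and 63 mm tall, spinning freely on its own upright pin; origin at its centre, 60 mm out from the turning axis and 158 mm above the bed (handle from 126 to 189 mm; below it is a 22 mm boss on the rim, top at 124 mm). z up; its own yaw means nothing. A gripper that keeps its own orientation can hold it and carry it round the circle.
- plain_rim (a point): a point in the rim of the other valve's plain handwheel (no crank handle, three spokes, 104 mm over the rim, rim 107 mm above the bed), 46 mm from its axis; the wheel turns when touched and is to be left alone. That valve has the same body and foot plate and is bolted down 0.19 to 0.36 m to the left or right of the crank valve; either may be on either side.
- spanner_17: bystander to be left alone: combination spanner 41x211x9 mm lying flat; origin under its middle
- glue_brush: bystander to be left alone: flat glue brush 40x199x14 mm lying flat; origin under its middle
- chisel: bystander to be left alone: bench chisel 28x249x36 mm lying flat; origin under its middle
- nut_0: bystander to be left alone: hex nut 24x27x13 mm lying flat; origin centre of its underside
- tea_mug: bystander to be left alone: tea mug 92x126x95 mm standing upright; origin centre of its underside
- block_18: bystander to be left alone: short finger-jointed wood block 45x122x26 mm; origin centre of its underside
- block_16: bystander to be left alone: wide short finger-jointed wood block 60x133x26 mm; origin centre of its underside
- block_15: bystander to be left alone: longer narrow finger-jointed wood block 48x160x26 mm; origin centre of its underside

How it is judged (in metres and radians):
On the way:
1. the crank valve is fully closed, against its stop (value of joint crank_wheel below 0.1 rad), for 0.2 s.
At the end, for the whole second after the job is handed in: The crank valve, having been closed to its stop (within 0.1 rad), stands two turns open (12.57 rad, within 0.25 rad, about 14 degrees) and at rest (under 0.1 rad/s), and the fingers grip its crank handle: at least 2 N on it, with the grasp point within 18 mm of the handle's axis as seen from above (value of joint crank_wheel between 12.3164 and 12.8164 rad and velocity of joint crank_wheel between -0.1 and 0.1 rad/s and contact force between the fingers and crank_handle above 2 N and horizontal distance between the grasp point and crank_handle below 0.018 m); the arm keeps its last pose, push and grip.
It fails at once if the plain wheel of the other valve is turned (its rim moves over 15 mm) (distance of plain_rim from where it was at the start of the episode above 0.015 m).
It fails at once if a tool, block, nut or the mug is pushed over 30 mm from its place (distance of any of spanner_17, glue_brush, chisel, nut_0, tea_mug, block_18, block_16, block_15 from where it was at the start of the episode above 0.03 m).
It also fails if it takes over 67 s, if anything falls off the work surface, if the arm or the gripper's body presses on something with over 40 N, if the wrist force passes 120 N, or if a joint passes its speed limit or range.

## Working session

There is one attempt and no reset: what is moved stays moved. The work goes in short steps, Python scripts to look and compute and a shell command to move; the robot and the scene stay as the last step left them, time stands still between calls to the robot, and variables do not carry over. Pictures are saved under pics/ and viewed, at most 10 in all, crops included, and the job is handed in when it is done.

```bash
mkdir -p pics; ls
cat > h.py <<'E'
from bench import env
import numpy as np, cv2
from scipy.spatial.transform import Rotation as R
def ray(cam,at,z):
    p=env.camera_params(cam);K=np.array(p['K'],float);Rm=np.array(p['R']);t=np.array(p['t']).ravel()
    u=cv2.undistortPoints(np.array([[[at[1],at[0]]]],float),K,np.array(p['dist_coeffs'],float))[0,0]
    C=-Rm.T@t;d=Rm.T@np.array([u[0],u[1],1.])
    return C+d*(z-C[2])/d[2]
E
python3 - <<'E'
from h import *
s=env.observe();print({k:np.round(v,3) for k,v in s.items()},env.grip_depth)
print(R.from_quat(s['orientation']).as_matrix().round(3))
ims=[]
for c in('scene','side'):
    im=env.capture(c);cv2.imwrite(f'pics/{c}0.png',im[...,::-1])
    for th,z in(('crank_handle',158),('crank_axis',158),('plain_rim',107),('tea_mug',0)):
        for d in env.spot_point(th,c)[:2]: print(c,th,np.round(d['at']),round(d['confidence'],2),ray(c,d['at'],z).round())
    ims.append(im)
cv2.imwrite('pics/a.png',cv2.resize(np.vstack(ims),(800,1200))[:600,:,::-1])
E
```

```text
pics
{'clock': np.float64(0.0), 'joint_pos': array([-1.325,  0.468, -0.012,  1.604,  0.006,  1.071, -0.056]), 'qd': array([-0.001,  0.   , -0.   ,  0.001, -0.001, -0.001, -0.001]), 'effort': array([ 0.0000e+00, -5.2058e+01, -1.2000e-02, -2.4374e+01, -5.7000e-02,
        1.7000e-02,  0.0000e+00]), 'ee_pos': array([185.019, 622.525, 213.655]), 'orientation': array([ 0.144,  0.99 , -0.001, -0.   ]), 'force': array([ 0.306, -1.19 , -0.539]), 'torque': array([ 0.026, -0.01 ,  0.001]), 'grasp_force': np.float64(0.0), 'gripper_width': np.float64(1.0)} 18.700000000000003
[[-0.959  0.285 -0.   ]
 [ 0.285  0.959 -0.002]
 [-0.    -0.002 -1.   ]]
scene crank_handle [186. 233.] 0.71 [516. 169. 158.]
scene crank_handle [190. 212.] 0.63 [533. 233. 158.]
scene plain_rim [193. 300.] 0.9 [442. -32. 107.]
scene plain_rim [210. 340.] 0.61 [282. -52. 107.]
scene tea_mug [186. 295.] 0.9 [ 670. -208.    0.]
side crank_handle [194. 263.] 0.49 [493. 195. 158.]
side crank_axis [203. 257.] 0.8 [514. 237. 158.]
side plain_rim [173. 268.] 0.68 [457. -38. 107.]
side plain_rim [258. 305.] 0.32 [415. 415. 107.]
side tea_mug [181. 208.] 0.88 [ 664. -208.    0.]
```

View pics/scene0.png

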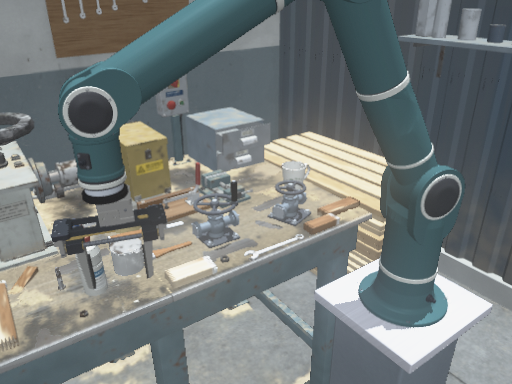

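View pics/side0.png

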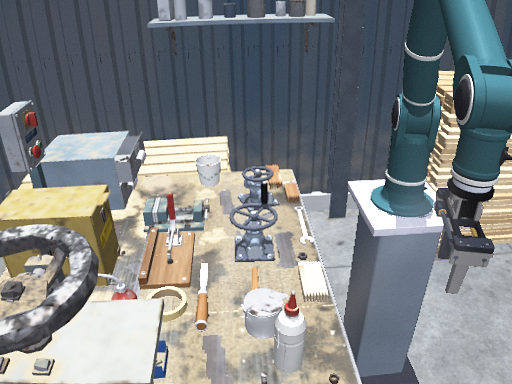

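The scene view shows the crank valve's wheel at about (205,213) with the black handle at (190,234), and the plain valve to its right at (187,290). The side view has the handle at (193,264) and the hub at about (216,254).

```bash
cat >> h.py <<'E'
def tri(a,b):
    P=[]
    A=[];B=[]
    for cam,at in(('scene',a),('side',b)):
        q=ray(cam,at,0);r=ray(cam,at,300);d=(r-q)/np.linalg.norm(r-q);M=np.eye(3)-np.outer(d,d);A.append(M);B.append(M@q)
    X=np.linalg.solve(sum(A),sum(B));return X,[np.linalg.norm(A[i]@X-B[i]) for i in(0,1)]
E
python3 - <<'E'
from h import *
env.capture('scene');env.capture('side')
for th in('crank_handle','crank_wheel','plain_rim'):
    for c in('scene','side'):
        for d in env.trace(th,c)[:2]:
            m=d['mask'];ys,xs=np.nonzero(m);print(th,c,np.round(d['at'],1),round(d['confidence'],2),m.sum(),ys.min(),ys.max(),xs.min(),xs.max())
print(tri([190,234.3],[193,264]))
for c,l in(('scene',[(180,234),(190,234),(200,234)]),('side',[(182,264),(193,264),(203,264)])):
    for a in l: print(c,a,ray(c,a,158).round())
print(ray('scene',(204,213),124),ray('side',(216,254),124))
p=env.camera_params('wrist');Rm=np.array(p['R']);print((-Rm.T@np.array(p['t']).ravel()).round(), Rm.round(2),np.array(p['K']).round())
E
```

```text
crank_handle side [191.6 263.9] 0.52 113 183 202 261 267
crank_wheel scene [204.7 218.9] 0.68 696 181 215 193 237
crank_wheel scene [234.1 132.2] 0.34 94 224 237 109 174
crank_wheel side [215.3 257.5] 0.67 982 182 230 230 277
plain_rim scene [188.  290.7] 0.51 291 180 193 276 305
plain_rim side [172.4 259.9] 0.72 309 166 181 242 273
(array([490.19369938, 182.69432593, 157.94036074]), [np.float64(1.8501909496082125), np.float64(1.8501909496082136)])
scene (180, 234) [556. 142. 158.]
scene (190, 234) [494. 181. 158.]
scene (200, 234) [438. 216. 158.]
side (182, 264) [484. 122. 158.]
side (193, 264) [490. 187. 158.]
side (203, 264) [495. 240. 158.]
[509.92652392 245.68309597 124.        ] [522.26600397 247.46948621 124.        ]
[115. 644. 385.] [[ 0.29  0.96 -0.  ]
 [ 0.93 -0.28  0.26]
 [ 0.25 -0.07 -0.97]] [[271.   0. 251.]
 [  0. 271. 197.]
 [  0.   0.   1.]]
```

```bash
python3 -c "
from h import *
print('clamp',tri([163,197],[193,170]),'bottle',tri([240,96],[292,293]),'plain hub',tri([188,290],[172,258]))"
R='{"translation":[-0.52,-0.42,0],"angular":[0,0,0]}'; unset R
python3 -m pendant '[{"translation":[0,0,-0.6],"angular":[0,0,0]},{"translation":[0,0,-0.6],"angular":[0,0,0]},{"translation":[-0.52,-0.42,0],"angular":[0,0,0]},{"translation":[-0.52,-0.42,0],"angular":[0,0,0]},{"translation":[-0.52,-0.42,0],"angular":[0,0,0]},{"translation":[-0.52,-0.42,0],"angular":[0,0,0]},{"translation":[-0.52,-0.42,0],"angular":[0,0,0]},{"translation":[-0.52,-0.42,0],"angular":[0,0,0]},{"translation":[-0.52,-0.42,0],"angular":[0,0,0]},{"translation":[-0.52,-0.42,0],"angular":[0,0,0]}]' 0 20
```

```text
clamp (array([748.06775893, 169.74938648, 161.54084117]), [np.float64(1.2177586678480867), np.float64(1.2177586678481238)]) bottle (array([467.14389041, 594.24447613, 157.61387285]), [np.float64(9.579888644473781), np.float64(9.579888644473781)]) plain hub (array([489.9628339 , -33.02777365, 110.11219654]), [np.float64(3.158273584054152), np.float64(3.1582735840541303)])
clock: 1.73
ee_pos: [307.0, 445.7, 262.8]
orientation: [0.144, 0.99, 0.0, 0.0]
force: [0.4, -0.2, -0.5]
gripper_width: 1.0
grasp_force: 0.0
```

```bash
python3 -m pendant '[{"translation":[-0.52,-0.42,0],"angular":[0,0,0]},{"translation":[-0.52,-0.42,0],"angular":[0,0,0]},{"translation":[-0.52,-0.42,0],"angular":[0,0,0]},{"translation":[-0.52,-0.42,0],"angular":[0,0,0]},{"translation":[-0.52,-0.42,0],"angular":[0,0,0]},{"translation":[-0.52,-0.42,0],"angular":[0,0,0]},{"translation":[-0.52,-0.42,0],"angular":[0,0,0]},{"translation":[-0.52,-0.42,0],"angular":[0,0,0]},{"translation":[0,0,0],"angular":[0,0,0]},{"translation":[0,0,0],"angular":[0,0,0]}]'
python3 - <<'E'
from h import *
s=env.observe();print(s['ee_pos'].round(1),s['joint_pos'].round(2),R.from_quat(s['orientation']).as_matrix().round(3))
im=env.capture('wrist');cv2.imwrite('pics/w1.png',im[...,::-1])
for th,z in(('crank_handle',158),('crank_axis',158)):
    for d in env.spot_point(th,'wrist')[:2]: print(th,np.round(d['at']),round(d['confidence'],2),ray('wrist',d['at'],z).round())
for d in env.trace('crank_handle','wrist')[:1]:
    ys,xs=np.nonzero(d['mask']);print(d['at'],ys.min(),ys.max(),xs.min(),xs.max())
E
```

```text
clock: 2.57
ee_pos: [428.3, 269.5, 262.8]
orientation: [0.146, 0.989, 0.0, 0.0]
force: [-0.4, 1.0, -0.0]
gripper_width: 0.999
grasp_force: 0.0
[428.3 269.5 262.8] [-0.8   0.17  0.2   1.91 -0.04  1.07  0.69] [[-0.958  0.288  0.   ]
 [ 0.288  0.958  0.   ]
 [-0.     0.    -1.   ]]
crank_handle [268. 191.] 0.92 [489. 184. 158.]
crank_axis [280. 244.] 0.82 [520. 236. 158.]
crank_axis [152. 248.] 0.56 [382. 284. 158.]
[269.4, 192.4] 249 286 178 203
```

```bash
python3 -m pendant '[{"translation":[-0.69,-0.54,0],"angular":[0,0,0]},{"translation":[-0.69,-0.54,0],"angular":[0,0,0]},{"translation":[-0.7,-0.53,0],"angular":[0,0,0]},{"translation":[0,0,0],"angular":[0,0,0]},{"translation":[0,0,0.4],"angular":[0,0,0]},{"translation":[0,0,0.4],"angular":[0,0,0]},{"translation":[0,0,0],"angular":[0,0,0]},{"translation":[0,0,0],"angular":[0,0,0]},{"translation":[0,0,0],"angular":[0,0,0]},{"translation":[0,0,0],"angular":[0,0,0]}]'
python3 - <<'E'
from h import *
s=env.observe();print(s['ee_pos'].round(1))
im=env.capture('wrist');cv2.imwrite('pics/w2.png',im[...,::-1])
for th,z in(('crank_handle',158),('crank_axis',158)):
    for d in env.spot_point(th,'wrist')[:2]: print(th,np.round(d['at']),round(d['confidence'],2),ray('wrist',d['at'],z).round())
E
```

```text
clock: 3.6
ee_pos: [489.4, 185.9, 231.6]
orientation: [0.144, 0.99, 0.0, 0.001]
force: [-0.3, 0.2, -0.2]
gripper_width: 0.999
grasp_force: 0.0
[489.4 185.9 231.6]
crank_handle [207. 246.] 0.95 [491. 181. 158.]
crank_axis [104. 185.] 0.6 [387. 157. 158.]
crank_axis [220. 307.] 0.57 [519. 233. 158.]
```

View pics/w2.png

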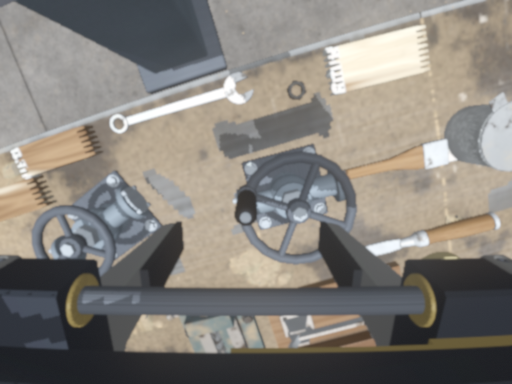

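The picture shows the handle at (207,246) midway between the open fingers and the hub at (210,298). The plain wheel, at (247,72), is clear of the fingers. Next I'll descend and grip.

```bash
python3 -c "
from h import *
print(ray('wrist',(210,298),128))"
python3 -m pendant '[{"translation":[-0.06,-0.07,0.36],"angular":[0,0,0]},{"translation":[0,0,0.36],"angular":[0,0,0]},{"translation":[0,0,0.36],"angular":[0,0,0]},{"translation":[0,0,0.36],"angular":[0,0,0]},{"translation":[0,0,0.36],"angular":[0,0,0]},{"translation":[0,0,0.34],"angular":[0,0,0]},{"translation":[0,0,0],"angular":[0,0,0]},{"translation":[0,0,0],"angular":[0,0,0]},{"translation":[0,0,0],"angular":[0,0,0]},{"translation":[0,0,0],"angular":[0,0,0]}]'
python3 -m pendant '[{"translation":[0,0,0],"angular":[0,0,0]},{"translation":[0,0,0],"angular":[0,0,0]},{"translation":[0,0,0],"angular":[0,0,0]},{"translation":[0,0,0],"angular":[0,0,0]},{"translation":[0,0,0],"angular":[0,0,0]},{"translation":[0,0,0],"angular":[0,0,0]},{"translation":[0,0,0],"angular":[0,0,0]},{"translation":[0,0,0],"angular":[0,0,0]},{"translation":[0,0,0],"angular":[0,0,0]},{"translation":[0,0,0],"angular":[0,0,0]}]' 255 30
python3 - <<'E'
from h import *
s=env.observe();print(s['ee_pos'].round(1),s['joint_pos'].round(2),R.from_quat(s['orientation']).as_matrix().round(3))
env.capture('wrist')
for th,z in(('crank_handle',158),('crank_axis',158)):
    for d in env.spot_point(th,'wrist')[:2]: print(th,np.round(d['at']),round(d['confidence'],2),ray('wrist',d['at'],z).round())
E
```

```text
[518.30039745 230.25132993 128.        ]
clock: 4.58
ee_pos: [491.3, 182.1, 146.1]
orientation: [0.144, 0.99, 0.001, 0.001]
force: [0.6, 0.3, 0.5]
gripper_width: 1.0
grasp_force: 0.0
clock: 5.42
ee_pos: [490.5, 181.8, 145.0]
orientation: [0.144, 0.99, -0.0, -0.0]
force: [0.5, 0.5, 0.4]
gripper_width: 0.297
grasp_force: 0.0
[490.5 181.8 145. ] [-0.63  0.34  0.26  1.99 -0.12  0.82  0.97] [[-0.959  0.285 -0.   ]
 [ 0.285  0.959 -0.   ]
 [ 0.    -0.    -1.   ]]
crank_handle [244. 247.] 0.79 [490. 179. 158.]
```

```bash
cat >> h.py <<'E'
def plan(step,n=10,c=(518,234),r=60.,start=None,m=1):
    s=env.observe();M=R.from_quat(s['orientation']).as_matrix()
    p=s['ee_pos'];v=p[:2]-c;a=np.arctan2(v[1],v[0]) if start is None else start
    print('ee',p.round(1),'r',np.hypot(*v).round(1),'ang',np.degrees(a).round(1),'F',s['force'].round(1),'w',s['gripper_width'].round(3),'gf',s['grasp_force'].round(1))
    for j in range(m):
        L=[]
        for k in range(1,n+1):
            b=a+np.radians(step)*k;q=np.array([*(np.array(c)+r*np.array([np.cos(b),np.sin(b)])),145.5])
            t=np.round(M.T@(q-p)/40,2);p=p+M@t*40;L.append([float(x) for x in t])
        a=b;print(L)
def path(file='log.txt'): pass
E
python3 -m pendant '[{"translation":[0,0,0],"angular":[0,0,0]},{"translation":[0,0,0],"angular":[0,0,0]},{"translation":[0,0,0],"angular":[0,0,0]},{"translation":[0,0,0],"angular":[0,0,0]},{"translation":[0,0,0],"angular":[0,0,0]},{"translation":[0,0,0],"angular":[0,0,0]},{"translation":[0,0,0],"angular":[0,0,0]},{"translation":[0,0,0],"angular":[0,0,0]},{"translation":[0,0,0],"angular":[0,0,0]},{"translation":[0,0,0],"angular":[0,0,0]}]'
python3 -c "
from h import *
plan(-6)"
```

```text
clock: 6.4
ee_pos: [490.2, 181.2, 144.9]
orientation: [0.144, 0.99, -0.0, -0.0]
force: [-2.7, -5.2, 2.6]
gripper_width: 0.208
grasp_force: 30.0Traceback (most recent call last):
  File "<string>", line 3, in <module>
    plan(-6)
    ~~~~^^^^
  File "h.py", line 18, in plan
    print('ee',p.round(1),'r',np.hypot(*v).round(1),'ang',np.degrees(a).round(1),'F',s['force'].round(1),'w',s['gripper_width'].round(3),'gf',s['grasp_force'].round(1))
                                                                                                             ^^^^^^^^^^^^^^^^^^^^^^^^
AttributeError: 'float' object has no attribute 'round'
```

```bash
sed -i "s/s\['gripper_width'\].round(3)/round(float(s['gripper_width']),3)/;s/s\['grasp_force'\].round(1)/round(float(s['grasp_force']),1)/;/^def path/d" h.py
python3 -c "
from h import *
plan(-6)"
```

```text
ee [490.2 181.2 144.9] r 59.7 ang -117.7 F [-2.7 -5.2  2.6] w 0.208 gf 30.0
[[0.15, 0.03, -0.01], [0.15, 0.05, -0.0], [0.14, 0.07, -0.0], [0.14, 0.09, -0.0], [0.12, 0.09, -0.0], [0.11, 0.11, -0.0], [0.1, 0.12, -0.0], [0.09, 0.13, -0.0], [0.07, 0.14, -0.0], [0.06, 0.15, -0.0]]
```

```bash
python3 -m pendant '[{"translation":[0.15,0.03,0],"angular":[0,0,0]},{"translation":[0.15,0.05,0],"angular":[0,0,0]},{"translation":[0.14,0.07,0],"angular":[0,0,0]},{"translation":[0.14,0.09,0],"angular":[0,0,0]},{"translation":[0.12,0.09,0],"angular":[0,0,0]},{"translation":[0.11,0.11,0],"angular":[0,0,0]},{"translation":[0.1,0.12,0],"angular":[0,0,0]},{"translation":[0.09,0.13,0],"angular":[0,0,0]},{"translation":[0.07,0.14,0],"angular":[0,0,0]},{"translation":[0.06,0.15,0],"angular":[0,0,0]}]' 255 40
python3 -c "
from h import *
plan(-6)"
```

```text
clock: 7.23
ee_pos: [464.2, 232.3, 145.1]
orientation: [0.144, 0.989, 0.002, 0.006]
force: [20.5, -4.0, -16.6]
gripper_width: 0.211
grasp_force: 40.0
ee [464.2 232.3 145.1] r 53.8 ang -178.2 F [ 20.5  -4.  -16.6] w 0.211 gf 40.0
[[0.19, 0.1, -0.01], [0.02, 0.16, -0.0], [0.01, 0.15, -0.0], [-0.0, 0.16, 0.0], [-0.03, 0.16, 0.0], [-0.04, 0.15, 0.0], [-0.05, 0.14, 0.0], [-0.07, 0.15, 0.01], [-0.09, 0.13, -0.0], [-0.09, 0.12, -0.0]]
```

```bash
python3 -c "
from h import *
plan(-6,c=(523,232))"
```

```text
ee [464.2 232.3 145.1] r 58.8 ang 179.7 F [ 20.5  -4.  -16.6] w 0.211 gf 40.0
[[0.07, 0.14, -0.01], [0.02, 0.16, 0.0], [-0.0, 0.16, 0.0], [-0.01, 0.15, 0.0], [-0.03, 0.16, 0.0], [-0.05, 0.15, 0.0], [-0.06, 0.14, 0.01], [-0.07, 0.14, -0.0], [-0.09, 0.13, -0.0], [-0.11, 0.12, 0.0]]
```

```bash
python3 -m pendant '[{"translation":[-0.06,0.14,0],"angular":[0,0,0]},{"translation":[0.02,0.16,0],"angular":[0,0,0]},{"translation":[0,0.16,0],"angular":[0,0,0]},{"translation":[-0.01,0.15,0],"angular":[0,0,0]},{"translation":[-0.03,0.16,0],"angular":[0,0,0]},{"translation":[-0.05,0.15,0],"angular":[0,0,0]},{"translation":[-0.06,0.14,0],"angular":[0,0,0]},{"translation":[-0.07,0.14,0],"angular":[0,0,0]},{"translation":[-0.09,0.13,0],"angular":[0,0,0]},{"translation":[-0.11,0.12,0],"angular":[0,0,0]}]'
python3 - <<'E'
from h import *
plan(-6,c=(523,232))
env.capture('wrist')
for th,z in(('crank_handle',158),('crank_axis',158)):
    for d in env.spot_point(th,'wrist')[:2]: print(th,np.round(d['at']),round(d['confidence'],2),ray('wrist',d['at'],z).round())
E
```

```text
clock: 8.07
ee_pos: [492.4, 281.4, 144.9]
orientation: [0.144, 0.99, -0.001, -0.0]
force: [-0.1, -7.3, 2.9]
gripper_width: 0.21
grasp_force: 40.0
ee [492.4 281.4 144.9] r 58.1 ang 121.8 F [-0.1 -7.3  2.9] w 0.21 gf 40.0
[[-0.07, 0.14, -0.01], [-0.13, 0.1, -0.0], [-0.13, 0.09, -0.01], [-0.14, 0.07, 0.0], [-0.14, 0.06, 0.0], [-0.15, 0.04, 0.0], [-0.16, 0.03, 0.0], [-0.16, 0.0, 0.0], [-0.15, -0.0, 0.0], [-0.16, -0.03, 0.0]]
crank_handle [239. 248.] 0.95 [490. 282. 158.]
```

```bash
python3 -m pendant '[{"translation":[-0.11,0.12,0],"angular":[0,0,0]},{"translation":[-0.13,0.1,0],"angular":[0,0,0]},{"translation":[-0.13,0.09,0],"angular":[0,0,0]},{"translation":[-0.14,0.07,0],"angular":[0,0,0]},{"translation":[-0.14,0.06,0],"angular":[0,0,0]},{"translation":[-0.15,0.04,0],"angular":[0,0,0]},{"translation":[-0.16,0.03,0],"angular":[0,0,0]},{"translation":[-0.16,0,0],"angular":[0,0,0]},{"translation":[-0.15,0,0],"angular":[0,0,0]},{"translation":[-0.16,-0.03,0],"angular":[0,0,0]}]'
python3 - <<'E'
from h import *
plan(-6,c=(523.5,231))
E
```

```text
clock: 9.05
ee_pos: [535.0, 287.9, 143.4]
orientation: [0.141, 0.99, -0.004, -0.017]
force: [-39.9, -1.4, 17.6]
gripper_width: 0.21
grasp_force: 37.8
ee [535.  287.9 143.4] r 58.0 ang 78.6 F [-39.9  -1.4  17.6] w 0.21 gf 37.8
[[-0.15, 0.05, -0.06], [-0.16, -0.01, -0.0], [-0.15, -0.03, -0.01], [-0.15, -0.04, -0.0], [-0.15, -0.06, -0.01], [-0.14, -0.07, 0.0], [-0.13, -0.09, -0.0], [-0.12, -0.1, -0.0], [-0.1, -0.12, -0.01], [-0.1, -0.12, 0.0]]
```

Run:
```python
from h import *
for c in('wrist','scene','side'):
    im=env.capture(c);cv2.imwrite(f'pics/{c}3.png',im[...,::-1])
    for d in env.spot_point('crank_handle',c)[:1]: print(c,np.round(d['at']),round(d['confidence'],2),ray(c,d['at'],158).round())
s=env.observe();print(s['clock'],s['ee_pos'].round(1),s['force'].round(1))
```

```text
wrist [227. 250.] 0.78 [533. 290. 158.]
side [216. 254.] 0.65 [524. 303. 158.]
9.35 [552.9 286.2 145.3] [-1.2 -0.8  0.1]
```

View pics/wrist3.png

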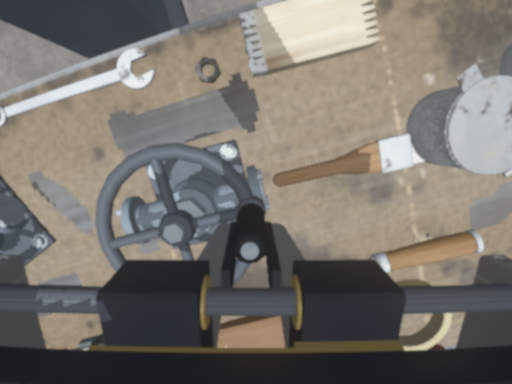

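The picture shows the handle at (248,250) still between the fingers, but the TCP has moved on since then. I'll check again.

Run:
```python
from h import *
s=env.observe();print(s['ee_pos'].round(1),s['force'].round(1),s['gripper_width'],s['grasp_force'],s['qd'].round(3))
c='wrist';im=env.capture(c);cv2.imwrite(f'pics/{c}4.png',im[...,::-1])
for d in env.spot_point('crank_handle',c)[:1]: print(c,np.round(d['at']),round(d['confidence'],2),ray(c,d['at'],158).round())
s=env.observe();print(s['ee_pos'].round(1),s['force'].round(1),s['gripper_width'],s['grasp_force'],s['qd'].round(3))
```

```text
[552.9 286.2 145.3] [-1.2 -0.8  0.1] 0.009807319368501875 0.0 [ 0.005  0.003  0.009 -0.006  0.004  0.004 -0.   ]
wrist [203. 243.] 0.71 [526. 289. 158.]
[553.2 285.5 145.2] [-0.3  0.3  0. ] -0.0016969493294834396 0.0 [0.003 0.003 0.004 0.002 0.001 0.002 0.002]
```

View pics/wrist4.png

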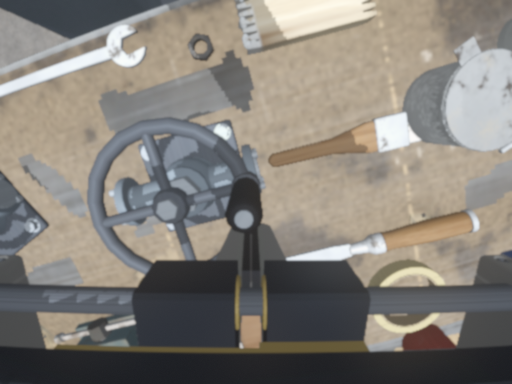

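The fingers slid past the handle against the stop: the handle is at (203,243) and the gripper is shut beyond it. I'll lift and turn the tool 90° so a pad pushes tangentially at the stop, then regrip.

```bash
python3 -m pendant '[{"translation":[0,0,-0.9],"angular":[0,0,0]},{"translation":[0,0,-0.9],"angular":[0,0,0]},{"translation":[0,0,0],"angular":[0,0,-1]},{"translation":[0,0,0],"angular":[0,0,-1]},{"translation":[0,0,0],"angular":[0,0,-1]},{"translation":[0,0,0],"angular":[0,0,-1]},{"translation":[0,0,0],"angular":[0,0,-1]},{"translation":[0,0,0],"angular":[0,0,-1]},{"translation":[0,0,0],"angular":[0,0,-1]},{"translation":[0,0,0],"angular":[0,0,-1]}]' 0 40
python3 -m pendant '[{"translation":[0,0,0],"angular":[0,0,-1]},{"translation":[0,0,0],"angular":[0,0,-1]},{"translation":[0,0,0],"angular":[0,0,-1]},{"translation":[0,0,0],"angular":[0,0,-1]},{"translation":[0,0,0],"angular":[0,0,-1]},{"translation":[0,0,0],"angular":[0,0,-1]},{"translation":[0,0,0],"angular":[0,0,-1]},{"translation":[0,0,0],"angular":[0,0,0]},{"translation":[0,0,0],"angular":[0,0,0]},{"translation":[0,0,0],"angular":[0,0,0]}]'
python3 - <<'E'
from h import *
s=env.observe();M=R.from_quat(s['orientation']).as_matrix();print(s['ee_pos'].round(1),s['joint_pos'].round(2),M.round(3))
c='wrist';im=env.capture(c);cv2.imwrite(f'pics/{c}5.png',im[...,::-1])
for th in('crank_handle','crank_axis'):
  for d in env.spot_point(th,c)[:1]:
    X=ray(c,d['at'],158);print(th,np.round(d['at']),round(d['confidence'],2),X.round())
    print((M.T@(np.array([X[0],X[1],145.5])-s['ee_pos'])/40).round(2))
E
```

```text
clock: 10.28
ee_pos: [553.2, 285.0, 217.1]
orientation: [-0.273, 0.962, 0.0, 0.0]
force: [-0.6, -0.9, 0.0]
gripper_width: 0.707
grasp_force: 0.0
clock: 11.12
ee_pos: [553.0, 284.7, 217.0]
orientation: [-0.597, 0.802, 0.0, 0.0]
force: [-0.7, -0.3, 0.7]
gripper_width: 0.999
grasp_force: 0.0
[553.  284.7 217. ] [-0.47  0.42 -0.07  1.67  0.03  1.05  2.29] [[-0.288 -0.958  0.   ]
 [-0.958  0.288  0.   ]
 [-0.    -0.    -1.   ]]
crank_handle [207. 283.] 0.72 [525. 292. 158.]
[0.03 0.73 1.79]
crank_axis [140. 267.] 0.66 [522. 232. 158.]
[1.48 0.35 1.79]
```

```bash
python3 -m pendant '[{"translation":[0.02,0.36,0],"angular":[0,0,0]},{"translation":[0.02,0.36,0],"angular":[0,0,0]},{"translation":[0,0,0],"angular":[0,0,0]},{"translation":[0,0,0.36],"angular":[0,0,0]},{"translation":[0,0,0.36],"angular":[0,0,0]},{"translation":[0,0,0.36],"angular":[0,0,0]},{"translation":[0,0,0.36],"angular":[0,0,0]},{"translation":[0,0,0.35],"angular":[0,0,0]},{"translation":[0,0,0],"angular":[0,0,0]},{"translation":[0,0,0],"angular":[0,0,0]}]'
python3 -m pendant '[{"translation":[0,0,0],"angular":[0,0,0]},{"translation":[0,0,0],"angular":[0,0,0]},{"translation":[0,0,0],"angular":[0,0,0]},{"translation":[0,0,0],"angular":[0,0,0]},{"translation":[0,0,0],"angular":[0,0,0]},{"translation":[0,0,0],"angular":[0,0,0]},{"translation":[0,0,0],"angular":[0,0,0]},{"translation":[0,0,0],"angular":[0,0,0]},{"translation":[0,0,0],"angular":[0,0,0]},{"translation":[0,0,0],"angular":[0,0,0]}]' 255 40
python3 -m pendant '[{"translation":[0,0,0],"angular":[0,0,0]},{"translation":[0,0,0],"angular":[0,0,0]},{"translation":[0,0,0],"angular":[0,0,0]},{"translation":[0,0,0],"angular":[0,0,0]},{"translation":[0,0,0],"angular":[0,0,0]},{"translation":[0,0,0],"angular":[0,0,0]},{"translation":[0,0,0],"angular":[0,0,0]},{"translation":[0,0,0],"angular":[0,0,0]},{"translation":[0,0,0],"angular":[0,0,0]},{"translation":[0,0,0],"angular":[0,0,0]}]'
python3 - <<'E'
from h import *
plan(-6,n=1,c=(522.5,231.5))
c='wrist';env.capture(c)
for d in env.spot_point('crank_handle',c)[:1]: print(np.round(d['at']),round(d['confidence'],2),ray(c,d['at'],158).round())
E
```

```text
clock: 12.1
ee_pos: [525.0, 291.0, 145.0]
orientation: [-0.598, 0.802, -0.0, -0.001]
force: [0.3, -0.2, 0.5]
gripper_width: 0.997
grasp_force: 0.0
clock: 12.93
ee_pos: [524.7, 291.4, 145.4]
orientation: [-0.598, 0.802, 0.0, 0.0]
force: [0.3, -0.4, 0.2]
gripper_width: 0.297
grasp_force: 0.0
clock: 13.77
ee_pos: [524.9, 291.3, 145.4]
orientation: [-0.598, 0.802, -0.0, 0.0]
force: [2.1, -0.0, -1.7]
gripper_width: 0.211
grasp_force: 40.0
ee [524.9 291.3 145.4] r 59.9 ang 87.7 F [ 2.1 -0.  -1.7] w 0.211 gf 40.0
[[-0.03, -0.15, -0.0]]
[242. 249.] 0.95 [526. 291. 158.]
```

```bash
python3 -m pendant '[{"translation":[0,-0.05,0],"angular":[0,0,0]},{"translation":[0,-0.05,0],"angular":[0,0,0]},{"translation":[0,-0.05,0],"angular":[0,0,0]},{"translation":[0,-0.05,0],"angular":[0,0,0]},{"translation":[0,-0.05,0],"angular":[0,0,0]},{"translation":[0,0,0],"angular":[0,0,0]},{"translation":[0,0,0],"angular":[0,0,0]},{"translation":[0,0,0],"angular":[0,0,0]},{"translation":[0,0,0],"angular":[0,0,0]},{"translation":[0,0,0],"angular":[0,0,0]}]'
python3 - <<'E'
from h import *
plan(-6,n=1,c=(522.5,231.5))
E
```

```text
clock: 14.7
ee_pos: [525.6, 291.3, 145.2]
orientation: [-0.6, 0.8, 0.004, -0.006]
force: [-22.0, 0.8, 13.4]
gripper_width: 0.212
grasp_force: 40.0
ee [525.6 291.3 145.2] r 59.9 ang 87.1 F [-22.    0.8  13.4] w 0.212 gf 40.0
[[-0.03, -0.15, -0.01]]
```

```bash
python3 -m pendant '[{"translation":[0,0.05,0],"angular":[0,0,0]},{"translation":[0,0.05,0],"angular":[0,0,0]},{"translation":[0,0.05,0],"angular":[0,0,0]},{"translation":[0,0.05,0],"angular":[0,0,0]},{"translation":[0,0.05,0],"angular":[0,0,0]},{"translation":[0,0,0],"angular":[0,0,0]},{"translation":[0,0,0],"angular":[0,0,0]},{"translation":[0,0,0],"angular":[0,0,0]},{"translation":[0,0,0],"angular":[0,0,0]},{"translation":[0,0,0],"angular":[0,0,0]}]'
python3 - <<'E'
from h import *
plan(9,c=(522.5,231.5),m=4)
E
```

```text
clock: 15.53
ee_pos: [525.3, 291.3, 145.4]
orientation: [-0.598, 0.802, -0.0, 0.0]
force: [2.0, 0.8, -0.8]
gripper_width: 0.211
grasp_force: 40.0
ee [525.3 291.3 145.4] r 59.8 ang 87.3 F [ 2.   0.8 -0.8] w 0.211 gf 40.0
[[0.07, 0.22, -0.0], [0.11, 0.21, -0.0], [0.14, 0.19, -0.0], [0.17, 0.17, -0.0], [0.19, 0.14, -0.0], [0.21, 0.1, -0.0], [0.22, 0.07, -0.0], [0.23, 0.04, -0.0], [0.24, -0.0, -0.0], [0.23, -0.04, -0.0]]
[[0.23, -0.08, -0.0], [0.2, -0.11, -0.0], [0.19, -0.14, -0.0], [0.17, -0.16, -0.0], [0.14, -0.19, -0.0], [0.1, -0.21, -0.0], [0.07, -0.23, -0.0], [0.04, -0.23, -0.0], [-0.0, -0.24, -0.0], [-0.04, -0.23, -0.0]]
[[-0.08, -0.22, -0.0], [-0.1, -0.21, -0.0], [-0.14, -0.19, -0.0], [-0.17, -0.17, -0.0], [-0.19, -0.13, -0.0], [-0.21, -0.11, -0.0], [-0.23, -0.07, -0.0], [-0.23, -0.04, -0.0], [-0.24, 0.01, -0.0], [-0.23, 0.03, -0.0]]
[[-0.22, 0.08, -0.0], [-0.21, 0.11, -0.0], [-0.19, 0.14, -0.0], [-0.16, 0.16, -0.0], [-0.14, 0.2, -0.0], [-0.11, 0.21, -0.0], [-0.07, 0.22, -0.0], [-0.03, 0.23, -0.0], [-0.0, 0.24, -0.0], [0.04, 0.23, -0.0]]
```

```bash
python3 -m pendant '[{"translation":[0.07,0.22,0],"angular":[0,0,0]},{"translation":[0.11,0.21,0],"angular":[0,0,0]},{"translation":[0.14,0.19,0],"angular":[0,0,0]},{"translation":[0.17,0.17,0],"angular":[0,0,0]},{"translation":[0.19,0.14,0],"angular":[0,0,0]},{"translation":[0.21,0.1,0],"angular":[0,0,0]},{"translation":[0.22,0.07,0],"angular":[0,0,0]},{"translation":[0.23,0.04,0],"angular":[0,0,0]},{"translation":[0.24,0,0],"angular":[0,0,0]},{"translation":[0.23,-0.04,0],"angular":[0,0,0]}]'
python3 - <<'E'
from h import *
plan(9,c=(522.5,231.5))
c='wrist';env.capture(c)
for d in env.spot_point('crank_handle',c)[:1]: print(np.round(d['at']),round(d['confidence'],2),ray(c,d['at'],158).round())
s=env.observe();print(s['ee_pos'].round(1),s['force'].round(1),s['joint_pos'].round(2))
E
```

```text
clock: 16.37
ee_pos: [463.8, 234.6, 145.5]
orientation: [-0.598, 0.802, -0.001, 0.003]
force: [11.9, 3.7, -11.7]
gripper_width: 0.211
grasp_force: 40.0
ee [463.8 234.6 145.5] r 58.8 ang 177.0 F [ 11.9   3.7 -11.7] w 0.211 gf 40.0
[[0.23, -0.04, -0.0], [0.21, -0.11, -0.0], [0.19, -0.14, -0.0], [0.17, -0.17, -0.0], [0.14, -0.19, -0.0], [0.1, -0.21, -0.0], [0.07, -0.22, 0.0], [0.04, -0.23, 0.0], [0.0, -0.24, 0.0], [-0.04, -0.23, 0.0]]
[244. 250.] 0.67 [464. 234. 158.]
[463.7 232.6 145.4] [ 9.1 -3.  -8.2] [-0.46  0.34 -0.08  1.98  0.04  0.82  2.28]
```

```bash
python3 -m pendant '[{"translation":[0.22,-0.11,0],"angular":[0,0,0]},{"translation":[0.2,-0.11,0],"angular":[0,0,0]},{"translation":[0.19,-0.14,0],"angular":[0,0,0]},{"translation":[0.17,-0.16,0],"angular":[0,0,0]},{"translation":[0.14,-0.19,0],"angular":[0,0,0]},{"translation":[0.1,-0.21,0],"angular":[0,0,0]},{"translation":[0.07,-0.23,0],"angular":[0,0,0]},{"translation":[0.04,-0.23,0],"angular":[0,0,0]},{"translation":[0,-0.24,0],"angular":[0,0,0]},{"translation":[-0.04,-0.23,0],"angular":[0,0,0]}]'
python3 - <<'E'
from h import *
plan(9,c=(523.5,231.5))
c='wrist';env.capture(c)
for d in env.spot_point('crank_handle',c)[:1]: print(np.round(d['at']),round(d['confidence'],2),ray(c,d['at'],158).round())
s=env.observe();print(s['ee_pos'].round(1),s['force'].round(1),s['joint_pos'].round(2))
E
```

```text
clock: 17.3
ee_pos: [520.5, 171.3, 145.3]
orientation: [-0.598, 0.802, 0.0, -0.001]
force: [-4.7, 3.0, 1.8]
gripper_width: 0.211
grasp_force: 40.0
ee [520.5 171.3 145.3] r 60.2 ang -92.9 F [-4.7  3.   1.8] w 0.211 gf 40.0
[[-0.08, -0.22, -0.0], [-0.11, -0.21, -0.0], [-0.14, -0.19, -0.01], [-0.16, -0.17, 0.0], [-0.19, -0.14, 0.0], [-0.21, -0.1, 0.0], [-0.23, -0.07, 0.0], [-0.23, -0.04, 0.0], [-0.24, 0.0, 0.0], [-0.23, 0.04, 0.0]]
[242. 251.] 0.69 [522. 171. 158.]
[522.7 171.3 145.4] [ 3.   1.4 -1.9] [-0.34  0.39 -0.05  1.91  0.03  0.84  2.45]
```

Tracking well: force is low and the handle stays centred.

```bash
python3 -m pendant '[{"translation":[-0.08,-0.22,0],"angular":[0,0,0]},{"translation":[-0.11,-0.21,0],"angular":[0,0,0]},{"translation":[-0.14,-0.19,0],"angular":[0,0,0]},{"translation":[-0.16,-0.17,0],"angular":[0,0,0]},{"translation":[-0.19,-0.14,0],"angular":[0,0,0]},{"translation":[-0.21,-0.1,0],"angular":[0,0,0]},{"translation":[-0.23,-0.07,0],"angular":[0,0,0]},{"translation":[-0.23,-0.04,0],"angular":[0,0,0]},{"translation":[-0.24,0,0],"angular":[0,0,0]},{"translation":[-0.23,0.04,0],"angular":[0,0,0]}]'
python3 - <<'E'
from h import *
plan(9,c=(523.5,231.5))
c='wrist';env.capture(c)
for d in env.spot_point('crank_handle',c)[:1]: print(np.round(d['at']),round(d['confidence'],2),ray(c,d['at'],158).round())
s=env.observe();print(s['ee_pos'].round(1),s['force'].round(1),s['joint_pos'].round(2))
E
```

```text
clock: 18.23
ee_pos: [583.8, 228.3, 145.3]
orientation: [-0.598, 0.802, -0.001, -0.001]
force: [-6.8, -4.2, 5.7]
gripper_width: 0.208
grasp_force: 40.0
ee [583.8 228.3 145.3] r 60.4 ang -3.1 F [-6.8 -4.2  5.7] w 0.208 gf 40.0
[[-0.22, 0.08, -0.01], [-0.21, 0.11, 0.0], [-0.19, 0.14, 0.0], [-0.17, 0.16, 0.0], [-0.14, 0.19, 0.0], [-0.1, 0.21, 0.0], [-0.08, 0.23, 0.0], [-0.03, 0.23, 0.0], [-0.0, 0.24, 0.0], [0.03, 0.23, 0.0]]
[244. 252.] 0.64 [583. 232. 158.]
[583.8 230.9 145.4] [-4.1  2.1  2.2] [-0.39  0.51 -0.05  1.72  0.03  0.92  2.4 ]
```

```bash
python3 -m pendant '[{"translation":[-0.2,0.1,0],"angular":[0,0,0]},{"translation":[-0.21,0.11,0],"angular":[0,0,0]},{"translation":[-0.19,0.14,0],"angular":[0,0,0]},{"translation":[-0.16,0.16,0],"angular":[0,0,0]},{"translation":[-0.14,0.19,0],"angular":[0,0,0]},{"translation":[-0.11,0.21,0],"angular":[0,0,0]},{"translation":[-0.07,0.22,0],"angular":[0,0,0]},{"translation":[-0.03,0.23,0],"angular":[0,0,0]},{"translation":[0,0.24,0],"angular":[0,0,0]},{"translation":[0.04,0.23,0],"angular":[0,0,0]}]'
python3 - <<'E'
from h import *
plan(9,c=(523.5,231.5))
c='wrist';env.capture(c)
for d in env.spot_point('crank_handle',c)[:1]: print(np.round(d['at']),round(d['confidence'],2),ray(c,d['at'],158).round())
s=env.observe();print(s['ee_pos'].round(1),s['force'].round(1),s['joint_pos'].round(2))
E
```

```text
clock: 19.17
ee_pos: [524.4, 291.4, 145.4]
orientation: [-0.598, 0.801, 0.0, 0.0]
force: [3.7, -1.9, -2.7]
gripper_width: 0.21
grasp_force: 40.0
ee [524.4 291.4 145.4] r 59.9 ang 89.2 F [ 3.7 -1.9 -2.7] w 0.21 gf 40.0
[[0.08, 0.22, -0.0], [0.11, 0.21, -0.0], [0.15, 0.18, -0.0], [0.17, 0.16, -0.0], [0.2, 0.13, -0.0], [0.21, 0.1, -0.0], [0.23, 0.07, -0.0], [0.23, 0.02, -0.0], [0.24, -0.0, -0.0], [0.23, -0.05, -0.0]]
[242. 251.] 0.71 [522. 292. 158.]
[522.3 291.3 145.4] [-3.3 -1.7  0.9] [-0.51  0.46 -0.07  1.79  0.04  0.9   2.26]
```

```bash
python3 -m pendant '[{"translation":[0.07,0.22,0],"angular":[0,0,0]},{"translation":[0.11,0.21,0],"angular":[0,0,0]},{"translation":[0.14,0.19,0],"angular":[0,0,0]},{"translation":[0.17,0.17,0],"angular":[0,0,0]},{"translation":[0.19,0.14,0],"angular":[0,0,0]},{"translation":[0.21,0.1,0],"angular":[0,0,0]},{"translation":[0.22,0.07,0],"angular":[0,0,0]},{"translation":[0.23,0.04,0],"angular":[0,0,0]},{"translation":[0.24,0,0],"angular":[0,0,0]},{"translation":[0.23,-0.05,0],"angular":[0,0,0]}]'
python3 - <<'E'
from h import *
plan(9,c=(523.5,231.5))
c='wrist';env.capture(c)
for d in env.spot_point('crank_handle',c)[:1]: print(np.round(d['at']),round(d['confidence'],2),ray(c,d['at'],158).round())
s=env.observe();print(s['ee_pos'].round(1),s['force'].round(1),s['joint_pos'].round(2))
E
```

```text
clock: 20.1
ee_pos: [463.8, 234.3, 145.5]
orientation: [-0.598, 0.802, -0.0, 0.002]
force: [9.9, 4.4, -10.2]
gripper_width: 0.205
grasp_force: 40.0
ee [463.8 234.3 145.5] r 59.8 ang 177.3 F [  9.9   4.4 -10.2] w 0.205 gf 40.0
[[0.22, -0.07, -0.0], [0.21, -0.11, -0.0], [0.19, -0.14, -0.0], [0.17, -0.16, -0.0], [0.14, -0.2, -0.0], [0.1, -0.21, -0.0], [0.07, -0.22, -0.0], [0.04, -0.23, -0.0], [-0.0, -0.24, -0.0], [-0.04, -0.23, 0.0]]
[244. 248.] 0.78 [465. 234. 158.]
[463.7 232.3 145.4] [ 6.9 -2.5 -6.4] [-0.47  0.34 -0.07  1.98  0.03  0.82  2.29]
```

```bash
python3 -m pendant '[{"translation":[0.21,-0.11,0],"angular":[0,0,0]},{"translation":[0.2,-0.11,0],"angular":[0,0,0]},{"translation":[0.19,-0.14,0],"angular":[0,0,0]},{"translation":[0.17,-0.16,0],"angular":[0,0,0]},{"translation":[0.14,-0.19,0],"angular":[0,0,0]},{"translation":[0.1,-0.21,0],"angular":[0,0,0]},{"translation":[0.07,-0.23,0],"angular":[0,0,0]},{"translation":[0.04,-0.23,0],"angular":[0,0,0]},{"translation":[0,-0.24,0],"angular":[0,0,0]},{"translation":[-0.04,-0.23,0],"angular":[0,0,0]}]'
python3 - <<'E'
from h import *
plan(9,c=(523.5,231.5))
c='wrist';env.capture(c)
for d in env.spot_point('crank_handle',c)[:1]: print(np.round(d['at']),round(d['confidence'],2),ray(c,d['at'],158).round())
E
```

```text
clock: 21.03
ee_pos: [520.8, 171.3, 145.3]
orientation: [-0.598, 0.802, 0.001, -0.001]
force: [-4.3, 5.0, 0.3]
gripper_width: 0.21
grasp_force: 40.0
ee [520.8 171.3 145.3] r 60.3 ang -92.6 F [-4.3  5.   0.3] w 0.21 gf 40.0
[[-0.08, -0.22, -0.0], [-0.11, -0.21, -0.01], [-0.14, -0.19, 0.0], [-0.17, -0.16, 0.0], [-0.19, -0.14, 0.0], [-0.21, -0.11, 0.0], [-0.22, -0.07, 0.0], [-0.24, -0.03, 0.0], [-0.23, -0.0, 0.0], [-0.23, 0.04, 0.0]]
[244. 250.] 0.75 [523. 173. 158.]
```

```bash
python3 -m pendant '[{"translation":[-0.08,-0.22,0],"angular":[0,0,0]},{"translation":[-0.11,-0.21,0],"angular":[0,0,0]},{"translation":[-0.14,-0.19,0],"angular":[0,0,0]},{"translation":[-0.16,-0.17,0],"angular":[0,0,0]},{"translation":[-0.19,-0.14,0],"angular":[0,0,0]},{"translation":[-0.21,-0.1,0],"angular":[0,0,0]},{"translation":[-0.23,-0.07,0],"angular":[0,0,0]},{"translation":[-0.23,-0.04,0],"angular":[0,0,0]},{"translation":[-0.24,0,0],"angular":[0,0,0]},{"translation":[-0.23,0.04,0],"angular":[0,0,0]}]'
python3 - <<'E'
from h import *
plan(9,c=(523.5,231.5))
c='wrist';env.capture(c)
for d in env.spot_point('crank_handle',c)[:1]: print(np.round(d['at']),round(d['confidence'],2),ray(c,d['at'],158).round())
s=env.observe();print(s['ee_pos'].round(1),s['force'].round(1))
E
```

```text
clock: 21.97
ee_pos: [583.6, 225.9, 145.3]
orientation: [-0.597, 0.802, -0.001, -0.003]
force: [-4.9, -3.2, 5.2]
gripper_width: 0.208
grasp_force: 40.0
ee [583.6 225.9 145.3] r 60.3 ang -5.3 F [-4.9 -3.2  5.2] w 0.208 gf 40.0
[[-0.22, 0.07, -0.01], [-0.22, 0.1, 0.0], [-0.19, 0.13, 0.0], [-0.18, 0.16, 0.0], [-0.14, 0.19, 0.0], [-0.12, 0.2, 0.0], [-0.08, 0.22, 0.0], [-0.04, 0.23, 0.0], [-0.01, 0.24, 0.0], [0.03, 0.23, 0.0]]
[242. 251.] 0.68 [583. 229. 158.]
[583.7 228.4 145.4] [-4.6  1.4  1.9]
```

```bash
python3 -m pendant '[{"translation":[-0.23,0.1,0],"angular":[0,0,0]},{"translation":[-0.21,0.11,0],"angular":[0,0,0]},{"translation":[-0.2,0.14,0],"angular":[0,0,0]},{"translation":[-0.17,0.17,0],"angular":[0,0,0]},{"translation":[-0.14,0.2,0],"angular":[0,0,0]},{"translation":[-0.11,0.22,0],"angular":[0,0,0]},{"translation":[-0.07,0.23,0],"angular":[0,0,0]},{"translation":[-0.02,0.24,0],"angular":[0,0,0]},{"translation":[0.01,0.24,0],"angular":[0,0,0]},{"translation":[0.05,0.2,0],"angular":[0,0,0]}]'
python3 -m pendant '[{"translation":[0,0,0],"angular":[0,0,0]},{"translation":[0,0,0],"angular":[0,0,0]},{"translation":[0,0,0],"angular":[0,0,0]},{"translation":[0,0,0],"angular":[0,0,0]},{"translation":[0,0,0],"angular":[0,0,0]},{"translation":[0,0,0],"angular":[0,0,0]},{"translation":[0,0,0],"angular":[0,0,0]},{"translation":[0,0,0],"angular":[0,0,0]},{"translation":[0,0,0],"angular":[0,0,0]},{"translation":[0,0,0],"angular":[0,0,0]}]'
python3 - <<'E'
from h import *
plan(9,c=(523.5,231.5),n=1)
c='wrist';im=env.capture(c);cv2.imwrite('pics/w9.png',im[...,::-1])
for d in env.spot_point('crank_handle',c)[:1]: print(np.round(d['at']),round(d['confidence'],2),ray(c,d['at'],158).round())
E
```

```text
clock: 22.9
ee_pos: [526.7, 291.3, 145.4]
orientation: [-0.598, 0.802, -0.001, 0.001]
force: [4.3, -2.2, -2.5]
gripper_width: 0.211
grasp_force: 40.0
clock: 23.73
ee_pos: [525.9, 291.4, 145.3]
orientation: [-0.598, 0.802, 0.0, -0.0]
force: [-4.3, -3.7, 3.0]
gripper_width: 0.209
grasp_force: 40.0
ee [525.9 291.4 145.3] r 59.9 ang 87.7 F [-4.3 -3.7  3. ] w 0.209 gf 40.0
[[0.07, 0.22, -0.0]]
[243. 253.] 0.97 [524. 292. 158.]
```

View pics/w9.png

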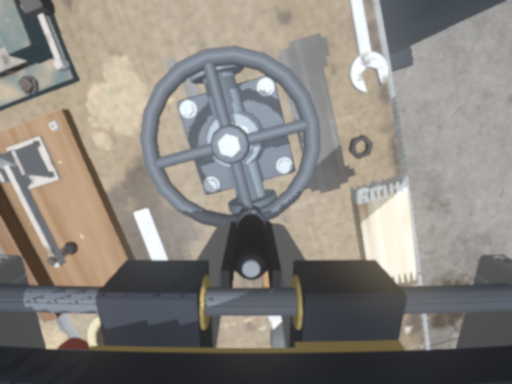

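The handle at (265,250) is held between the fingers. The TCP is within 1 mm of where it stood at the stop (525.3 vs 525.9), after exactly eight quarter turns counter-clockwise. I'll hand the job in.

```bash
python3 -c "
from bench import env
print(env.job_done())"
```

```text
the job is handed in; nothing more can be done
None
```

I closed the crank valve to its stop, backed it off two full turns counter-clockwise, and handed the job in with the wheel at rest and the crank handle gripped at 40 N; on the first close the fingers slipped off the handle at the stop, so I regripped and pressed it closed again before backing off.

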